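Give every family tumbler its own drip dish

TASK

The four family tumblers on the washstand are mixed up, and two of them stand in somebody else's dish. Set each tumbler down, never dropping it, upright and flat inside the rim of the drip dish of its own colour, without knocking any over, and let go. Leave the lidded jar and the soap dispenser standing where they are.

Things in the scene. Friction and masses are not known exactly. Their poses are not given: they have to be found in the camera images.
- red_tumbler: red tumbler: open, round, nearly straight plastic drinking cup, 90 mm tall, outer diameter 54 mm at the foot and 58 mm at the rim, wall 3 mm, 84 to 168 g; loose, stands upright at the start. Origin: centre of its underside; z up along its axis.
- yellow_tumbler: yellow tumbler: open, round, nearly straight plastic drinking cup, 90 mm tall, outer diameter 54 mm at the foot and 58 mm at the rim, wall 3 mm, 84 to 168 g; loose, stands upright at the start. Origin: centre of its underside; z up along its axis.
- green_tumbler: green tumbler: open, round, nearly straight plastic drinking cup, 90 mm tall, outer diameter 54 mm at the foot and 58 mm at the rim, wall 3 mm, 84 to 168 g; loose, stands upright at the start. Origin: centre of its underside; z up along its axis.
- blue_tumbler: blue tumbler: open, round, nearly straight plastic drinking cup, 90 mm tall, outer diameter 54 mm at the foot and 58 mm at the rim, wall 3 mm, 84 to 168 g; loose, stands upright at the start. Origin: centre of its underside; z up along its axis.
- red_dish: red drip dish: round shallow dish fixed to the washstand top, outer diameter 94 mm, rim 12 mm high and 5 mm thick, inside diameter about 83 mm; its coloured floor is under 1 mm thick, so a tumbler in it stands at the height of the washstand top (z = 0). Origin: centre of its underside.
- yellow_dish: yellow drip dish: round shallow dish fixed to the washstand top, outer diameter 94 mm, rim 12 mm high and 5 mm thick, inside diameter about 83 mm; its coloured floor is under 1 mm thick, so a tumbler in it stands at the height of the washstand top (z = 0). Origin: centre of its underside.
- green_dish: green drip dish: round shallow dish fixed to the washstand top, outer diameter 94 mm, rim 12 mm high and 5 mm thick, inside diameter about 83 mm; its coloured floor is under 1 mm thick, so a tumbler in it stands at the height of the washstand top (z = 0). Origin: centre of its underside.
- blue_dish: blue drip dish: round shallow dish fixed to the washstand top, outer diameter 94 mm, rim 12 mm high and 5 mm thick, inside diameter about 83 mm; its coloured floor is under 1 mm thick, so a tumbler in it stands at the height of the washstand top (z = 0). Origin: centre of its underside.
- jar: bystander: closed blue jar with a light wooden lid and small round knob, 62 mm in diameter, 89 mm tall, loose, 300 g. Origin: centre of its underside. Not a tumbler.
- dispenser: bystander: squat square green soap dispenser, 56 x 56 mm, with a white pump head, 93 mm tall overall, the spout reaching 35 mm from its middle; loose, 300 g. Origin: centre of its underside; the spout points along its -x.
Things that resemble listed ones, but are neither listed nor needed, are in the scene too. There is more than one size of the red_dish; the job needs the smaller.

How it is judged:
By the outcome, as a careful person would: the job done as asked, in the order asked, and still so for the second after the job is handed in, with the robot touching nothing.
It also fails if it takes over 112 s, if anything falls off the work surface, if the arm or the gripper's body presses on something with over 40 N, if the wrist force passes 120 N, or if a joint passes its speed limit or range.

ROBOT

A 6-joint arm with a two-finger parallel gripper is mounted at the origin on the work surface. World frame = base frame: x ahead of the robot, y to its left, z up, the work surface at z = 0. Lengths are in m, angles in degrees, forces in N, time in s.
With the tool pointing down it reaches from about 0.375 to 0.9 m from the base axis. Payload 3.1 kg.
Tool frame: the origin (TCP) lies on the centre line of the jaws, within the pads' length; the fingertips stand 17 mm ahead of it and the grasp point (between the pads) lies 2 mm behind it; y points along the fingers, x is the direction in which the jaws open and shut, and the axes are right-handed (so a half turn about y gives the same grasp; the last joint's range is limited). The gripper opens to 87 mm and grips with 3 to 60 N. Pads are 19 mm wide; open, the fingers measure 117 mm over their backs; the gripper's body (75 mm by 190 mm) begins 51 mm behind the grasp point.
Start: joints at [56.293, 30.224, 82.088, -0, 67.689, -10.227], TCP at [0.249, 0.573, 0.202] pointing down, gripper open.
Joint ranges: [-176.69, 176.69], [-43.24, 126.21], [12.49, 139.97], [-82, 262], [0, 151.66], [-163.58, 163.58]. Speed limits (degrees/s): [159.86, 159.86, 180, 180, 180, 180].

INTERFACE

Orientations are given as a 3x3 rotation matrix whose columns are the frame's x, y, z axes.
In Python, from rig import read_state, capture, camera_info, hand_in, trace, tip_of gives the robot as it stands.
- The arm moves only by the tool jog_arm, never from a script. Its argument "steps" is a list of rows, each an object with "fingers": the opening in per cent of the stroke, from 0 (shut) to 100 (fully open); "delta_pos": the shift along the world's x, y, z in mm, a list of three; "turn": the turn about the world's z in degrees. A call has 1 to 20 rows; each row is the pose to reach, as a shift and turn from the pose commanded when the call began; what a row does not reach only later rows make up. A row lasts 1/12 s, in which the tool goes at most 41.7 mm and 7.16 degrees, less where a joint would pass 70% of its speed; a pose out of reach is approached as far as the arm can. A call with a gripper value outside its range is refused whole. The fingers move at their own pace and stop on an object; the grip force is fixed at half the most. Time passes only in rows, so rows that repeat a pose let the fingers close. It gives the time, the measured TCP pose, the force and the opening at its end, in the units of the state.
- read_state(): the state, without advancing time (a new reading comes with each control period).
- capture(name): name is "side" or "top" or "wrist"; returns the picture (400x640x3 uint8, red, green, blue); there is no depth.
- camera_info(name): a dict with "fov_y" (degrees; the focal length in pixels is half the picture's height over the tangent of half this angle, whatever the lens; pixels are square), "cx", "cy" (the principal point, pixels), "view" (4x4, takes a point from world to camera coordinates); the wrist camera has in their place "tool_from_camera" (4x4, takes a point from camera to tool coordinates, whose origin is the TCP and whose axes are the tool frame's). Camera axes: x right, y down, z forward; pixel columns grow to the right and rows downward; lengths in m; the calibration is good to about 2 mm. The wrist camera is an equidistant fisheye: a pixel r from the principal point sees the ray r / f radians off the axis. A picture is of the moment at which its call begins: read the wrist's pose just before it. camera_info takes no time and is no camera call.
- hand_in(): hands the job in, once; it reports no verdict.
Trained networks look in the newest picture that a camera, given by its name, has taken for a name from the list of things; names that differ only in an ending like _2 or _b are one class to them, and where a whole thing is asked for, a point or a joint stands for the part that bears it (a point fixed in the world has none). Each returns a list of dicts, best first, with "confidence" (0 to 1); they miss things now and then, are a little off and sometimes report something else, mostly with a low value. They report only what shows in the picture. A call takes as long as a camera call. They do not tell look-alikes from the thing itself.
- trace(target, camera): "mask" (400x640 bool, what is visible of it).
- tip_of(target, camera): "position" ([x, y, z] in m, in world coordinates, good to about 4 mm: a listed point, or the origin of a listed thing).
The state is a dict: "time_s": time; "joint_positions": joint angles; "qvel": joint speeds; "tau": joint torques, N m; "position": TCP position; "tcp_rot": TCP orientation; "force": force on the tool from outside, world axes, zero at the start; "moment": the same for the moment, N m; "opening": opening from 0.0 (shut) to 1.0 (fully open).
Only numpy, scipy, OpenCV 4.12 (cv2) and the standard library are available. Lean on these libraries where they do the work, as an engineer would, in place of code of your own. Each camera call takes 0.05 s, during which the arm holds its last target.

## Working session

There is one attempt and no reset: what is moved stays moved. The work goes in short steps, Python scripts to look and compute and a tool call to move; the robot and the scene stay as the last step left them, time stands still between calls to the robot, and variables do not carry over. Pictures are saved under pics/ and viewed, and the job is handed in when it is done.

Besides the shell and the picture viewer there is one more tool, called as name(argument=value, ...) on one line, values as JSON. jog_arm: Moves the arm, as the interface text tells. Its arguments: {"type":"object","properties":{"steps":{"type":"array","items":{"type":"object","properties":{"fingers":{"type":"number"},"delta_pos":{"type":"array","items":{"type":"number"}},"turn":{"type":"number"}}}}},"required":["steps"]}

```bash
mkdir -p pics; ls; python3 - <<'E'
from rig import *
import cv2
for n in ("top","side","wrist"):
    im=capture(n); cv2.imwrite(f"pics/{n}0.png",im[:,:,::-1])
print(camera_info("top"));print(camera_info("side"));print(camera_info("wrist"));s=read_state();print(s)
E
```

```text
pics
{'fov_y': 48.94484610957811, 'cx': 319.8798335543645, 'cy': 192.52805534971574, 'view': array([[-0.02492938, -0.99963243,  0.01065482,  0.0206252 ],
       [-0.98229204,  0.02251442, -0.18599851,  0.53024953],
       [ 0.18569025, -0.01510298, -0.98249225,  1.12356588],
       [ 0.        ,  0.        ,  0.        ,  1.        ]])}
{'fov_y': 47.2986095382036, 'cx': 318.3310637553101, 'cy': 197.4699893099336, 'view': array([[ 0.7532099 , -0.65755067, -0.01737745, -0.40706583],
       [-0.40665874, -0.44472882, -0.79802565,  0.2621868 ],
       [ 0.51701404,  0.60814751, -0.60237288,  1.08697602],
       [ 0.        ,  0.        ,  0.        ,  1.        ]])}
{'fov_y': 65.70646984690485, 'cx': 319.72732520726004, 'cy': 199.4663567961653, 'tool_from_camera': array([[ 9.99999337e-01,  3.89853498e-04, -1.08388424e-03,
         8.53114416e-05],
       [ 1.14587980e-03, -2.40902255e-01,  9.70548706e-01,
        -1.81988452e-01],
       [ 1.17261649e-04, -9.70549304e-01, -2.40902542e-01,
         6.67567507e-02],
       [ 0.00000000e+00,  0.00000000e+00,  0.00000000e+00,
         1.00000000e+00]])}
{'time_s': 0.15, 'joint_positions': array([ 5.62920182e+01,  3.02649578e+01,  8.21413584e+01,  4.88155500e-04,
        6.76898328e+01, -1.02258655e+01]), 'qvel': array([-0.0879065 , -0.06571884, -0.14215579, -0.06137518,  0.08678655,
        0.01641076]), 'tau': array([ 2.37316181e-04, -4.40432346e+01, -1.76841867e+01,  6.33276184e-02,
        5.52707026e-02, -8.24346944e-05]), 'position': array([0.24864953, 0.57274068, 0.20080529]), 'tcp_rot': array([[ 3.98465007e-01, -9.37844127e-04, -9.17183056e-01],
       [ 9.17182052e-01, -1.39161057e-03,  3.98465993e-01],
       [-1.65006063e-03, -9.99998592e-01,  3.05665684e-04]]), 'force': array([ 0.50968479, -0.19375937, -0.21789616]), 'moment': array([-0.04719308, -0.01074381,  0.03963342]), 'opening': 0.9987605100881511}
```

View pics/top0.png

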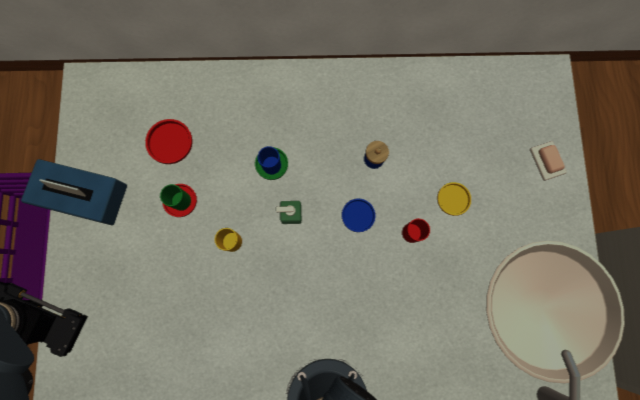

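View pics/side0.png

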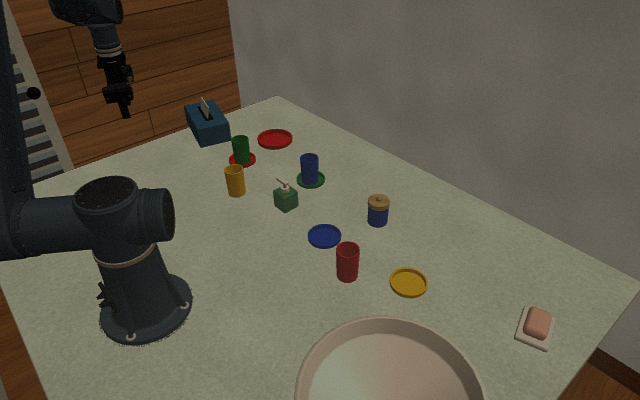

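View pics/wrist0.png

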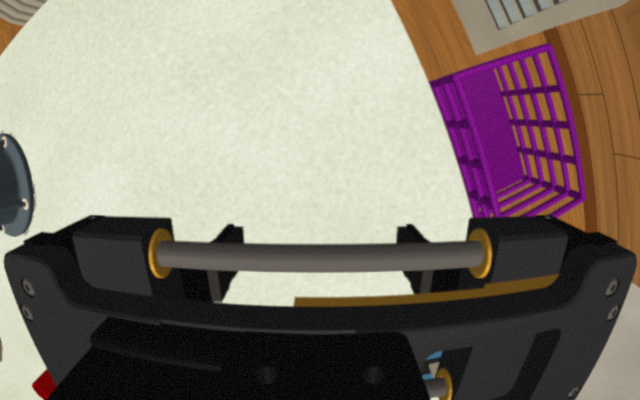

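The red dish candidates in the top view are A at (169,142), about 46 px wide, and B at (180,200), about 34 px wide with the green tumbler in it. B looks like the smaller one. I'll measure both and check in an enlarged crop.

```bash
cat > h.py <<'E'
from rig import *
import cv2, numpy as np
from scipy.optimize import minimize
INFO={n:camera_info(n) for n in("top","side")}
def proj(n,P):
    i=INFO[n];P=np.atleast_2d(P);c=P@i['view'][:3,:3].T+i['view'][:3,3]
    f=200/np.tan(np.radians(i['fov_y']/2))
    return np.c_[i['cx']+f*c[:,0]/c[:,2],i['cy']+f*c[:,1]/c[:,2]]
def back(n,uv,z):
    i=INFO[n];f=200/np.tan(np.radians(i['fov_y']/2));R=i['view'][:3,:3]
    o=-R.T@i['view'][:3,3];d=R.T@np.array([(uv[0]-i['cx'])/f,(uv[1]-i['cy'])/f,1])
    return o+d*(z-o[2])/d[2]
a=np.linspace(0,2*np.pi,72,endpoint=False)
def ring(x,y,r,z): return np.c_[x+r*np.cos(a),y+r*np.sin(a),z+0*a]
S=8
def sil(n,P):
    h=cv2.convexHull(proj(n,P).astype(np.float32))
    m=np.zeros((400,640),np.uint8)
    cv2.fillConvexPoly(m,np.round(h*256).astype(np.int32),255,cv2.LINE_AA,8)
    return m/255.
def cup(n,x,y): return sil(n,np.r_[ring(x,y,.027,0),ring(x,y,.029,.09)])
def dish(n,x,y,r=.047): return sil(n,np.r_[ring(x,y,r,0),ring(x,y,r,.012)])
def fit(f,masks,x0):
    def c(p): return sum(np.abs(f(n,*p)-m).sum() for n,m in masks.items())
    s=np.array([x0]+[np.array(x0)+d for d in np.eye(len(x0))*.01])
    r=minimize(c,x0,method='Nelder-Mead',options=dict(initial_simplex=s,xatol=1e-4,fatol=.05))
    return r.x,r.fun/sum(m.sum() for m in masks.values())
E
python3 - <<'E'
from h import *
ims={n:capture(n) for n in("top","side")}
import pickle
out={}
for t in ["red_tumbler","yellow_tumbler","green_tumbler","blue_tumbler","red_dish","yellow_dish","green_dish","blue_dish","jar","dispenser"]:
  for n in("top","side"):
    tr=trace(t,n); tp=tip_of(t,n); out[t,n]=(tr,tp)
    print(t,n,[(round(d['confidence'],2),np.argwhere(d['mask']).mean(0)[::-1].round().astype(int).tolist(),int(d['mask'].sum())) for d in tr][:3],[(round(d['confidence'],2),np.round(d['position'],3).tolist()) for d in tp][:3])
pickle.dump(out,open('out.pkl','wb'))
c=cv2.resize(ims['top'][110:270,130:290],None,fx=3.7,fy=3.7,interpolation=cv2.INTER_CUBIC)
cv2.imwrite('pics/crop1.png',c[:,:,::-1])
E
```

```text
red_tumbler top [(0.97, [415, 230], 483), (0.27, [269, 160], 475)] [(0.88, [0.426, -0.24, 0.001])]
red_tumbler side [(0.68, [347, 261], 845)] [(0.83, [0.43, -0.236, -0.001])]
yellow_tumbler top [(0.77, [228, 240], 521)] [(0.93, [0.41, 0.25, -0.001]), (0.62, [0.486, 0.09, -0.003])]
yellow_tumbler side [] [(0.8, [0.416, 0.243, 0.002]), (0.25, [0.626, 0.14, 0.001])]
green_tumbler top [(0.77, [175, 197], 611)] []
green_tumbler side [(0.77, [241, 149], 508)] [(0.94, [0.533, 0.392, 0.003])]
blue_tumbler top [(0.83, [268, 159], 531)] [(0.65, [0.621, 0.14, -0.001])]
blue_tumbler side [(0.58, [309, 169], 480)] [(0.66, [0.626, 0.138, 0.002])]
red_dish top [(0.81, [183, 203], 356), (0.58, [168, 141], 1623)] [(0.96, [0.692, 0.427, -0.003]), (0.88, [0.53, 0.394, 0.002]), (0.67, [0.476, -0.097, -0.002])]
red_dish side [(0.95, [274, 139], 590)] [(0.55, [0.696, 0.429, 0.001]), (0.52, [0.53, 0.394, 0.005])]
yellow_dish top [(0.82, [454, 198], 900), (0.71, [175, 197], 549), (0.27, [358, 214], 944)] [(0.9, [0.516, -0.364, -0.001])]
yellow_dish side [(0.7, [408, 283], 942)] [(0.93, [0.516, -0.364, -0.001])]
green_dish top [(0.84, [273, 167], 381)] [(0.66, [0.627, 0.139, 0.0])]
green_dish side [(0.67, [312, 181], 220)] [(0.61, [0.629, 0.14, 0.0])]
blue_dish top [(0.6, [358, 215], 931)] [(0.72, [0.476, -0.098, -0.003])]
blue_dish side [] [(0.84, [0.474, -0.097, -0.001])]
jar top [(0.84, [375, 154], 532), (0.61, [453, 199], 916)] [(0.81, [0.64, -0.15, 0.003])]
jar side [(0.98, [378, 210], 651)] [(0.25, [0.417, 0.247, 0.003])]
dispenser top [(0.95, [290, 212], 475)] [(0.6, [0.482, 0.088, -0.005])]
dispenser side [(0.77, [285, 196], 616), (0.61, [378, 210], 606)] [(0.71, [0.486, 0.088, 0.0]), (0.68, [0.624, 0.14, 0.001])]
```

View pics/crop1.png

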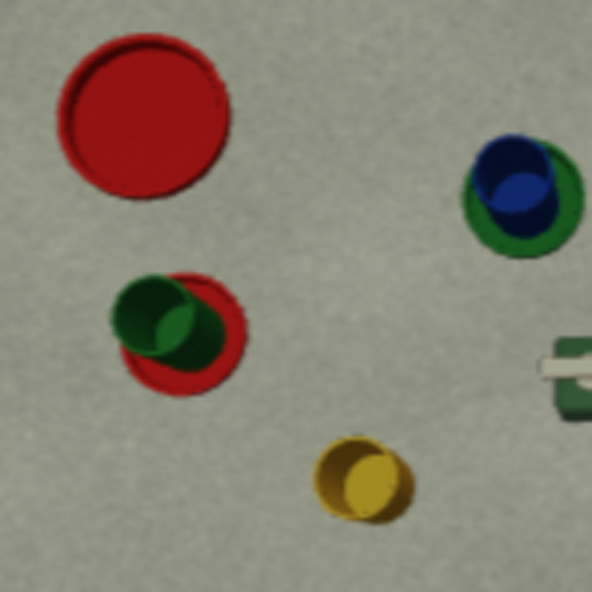

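The crop shows the large empty red dish A at top left. The small red dish B holds the green tumbler and is the same size as the green dish, so B is the one needed. Next I'll refine all positions by fitting silhouettes in both views.

```bash
cat > loc.py <<'E'
from h import *
HUE={'red':(0,8),'yellow':(18,32),'green':(50,75),'blue':(108,125)}
def cm(im,col,n,cen,rad=90):
    h=cv2.cvtColor(im,cv2.COLOR_RGB2HSV).astype(int);d=h[...,0]
    lo,hi=HUE[col];ok=(d>=lo-6)&(d<=hi+6)
    if col=='red': ok|=(d>172)
    ok&=h[...,1]>110
    ok&=h[...,2]>15
    u=proj(n,[[*cen,.04]])[0];yy,xx=np.mgrid[:400,:640]
    return (ok&(np.hypot(xx-u[0],yy-u[1])<45)).astype(float)
E
python3 - <<'E'
from loc import *
ims={n:capture(n) for n in("top","side")}
T={'red':(.428,-.238),'yellow':(.413,.246),'green':(.533,.392),'blue':(.624,.139)}
D={'red':(.53,.394),'yellow':(.516,-.364),'green':(.628,.14),'blue':(.475,-.097)}
TF={}
for c in T:
    for cams in (("top","side"),("top",),("side",)):
        m={n:cm(ims[n],c,n,T[c]) for n in cams}
        if c=='green':pass
        r=fit(cup,m,T[c]);print(c,'cup',cams,r[0].round(4),round(r[1],3))
        if len(cams)==2:TF[c]=r[0]
occ={'red':'green','green':'blue'}
for c in D:
    for cams in (("top","side"),("top",),("side",)):
        m={n:cm(ims[n],c,n,D[c]) for n in cams}
        if c in occ:
            f=lambda n,x,y:dish(n,x,y)*(1-cup(n,*TF[occ[c]]))
        else: f=dish
        r=fit(f,m,D[c]);print(c,'dish',cams,r[0].round(4),round(r[1],3))
m={n:cm(ims[n],'red',n,(.694,.428)) for n in ims}
print('big',fit(dish,m,(.694,.428,.06)))
E
```

```text
red cup ('top', 'side') [ 0.4244 -0.2413] 0.132
red cup ('top',) [ 0.4223 -0.2404] 0.164
red cup ('side',) [ 0.4265 -0.2407] 0.102
yellow cup ('top', 'side') [0.4116 0.248 ] 0.132
yellow cup ('top',) [0.4098 0.2491] 0.142
yellow cup ('side',) [0.4133 0.2484] 0.103
green cup ('top', 'side') [0.5279 0.3915] 0.244
green cup ('top',) [0.526  0.3888] 0.256
green cup ('side',) [0.5325 0.3972] 0.222
blue cup ('top', 'side') [0.6246 0.1417] 0.405
blue cup ('top',) [0.6214 0.1426] 0.225
blue cup ('side',) [0.6241 0.1415] 0.632
red dish ('top', 'side') [0.5296 0.3974] 0.769
red dish ('top',) [0.5295 0.3974] 0.595
red dish ('side',) [0.5369 0.402 ] 0.92
yellow dish ('top', 'side') [ 0.5159 -0.3633] 0.126
yellow dish ('top',) [ 0.5147 -0.3648] 0.133
yellow dish ('side',) [ 0.5182 -0.3635] 0.113
green dish ('top', 'side') [0.6303 0.1445] 0.524
green dish ('top',) [0.6304 0.1426] 0.424
green dish ('side',) [0.6352 0.1465] 0.611
blue dish ('top', 'side') [ 0.4763 -0.0949] 0.227
blue dish ('top',) [ 0.4731 -0.0945] 0.161
blue dish ('side',) [ 0.4804 -0.0934] 0.312
big (array([0.69744232, 0.43130927, 0.06259684]), np.float64(0.08706015231166589))
```

jog_arm(steps=[{"fingers": 100,"delta_pos": [37,-43,5]},{"fingers": 100,"delta_pos": [70,-81,5]},{"fingers": 100,"delta_pos": [97,-112,5]},{"fingers": 100,"delta_pos": [124,-143,5]},{"fingers": 100,"delta_pos": [151,-174,5]},{"fingers": 100,"delta_pos": [178,-205,5]},{"fingers": 100,"delta_pos": [205,-236,5]},{"fingers": 100,"delta_pos": [232,-267,5]},{"fingers": 100,"delta_pos": [259,-298,5]},{"fingers": 100,"delta_pos": [286,-329,5]},{"fingers": 100,"delta_pos": [313,-360,5]},{"fingers": 100,"delta_pos": [340,-391,5]},{"fingers": 100,"delta_pos": [360,-414,5]},{"fingers": 100,"delta_pos": [374,-432,5]},{"fingers": 100,"delta_pos": [374,-432,5]},{"fingers": 100,"delta_pos": [374,-432,5]}])

```text
$.steps[0]: bad value
```

jog_arm(steps=[{"fingers": 100,"delta_pos": [27,-31,5],"turn": 0},{"fingers": 100,"delta_pos": [54,-62,5],"turn": 0},{"fingers": 100,"delta_pos": [81,-93,5],"turn": 0},{"fingers": 100,"delta_pos": [108,-124,5],"turn": 0},{"fingers": 100,"delta_pos": [135,-155,5],"turn": 0},{"fingers": 100,"delta_pos": [162,-186,5],"turn": 0},{"fingers": 100,"delta_pos": [189,-217,5],"turn": 0},{"fingers": 100,"delta_pos": [216,-248,5],"turn": 0},{"fingers": 100,"delta_pos": [243,-279,5],"turn": 0},{"fingers": 100,"delta_pos": [270,-310,5],"turn": 0},{"fingers": 100,"delta_pos": [297,-341,5],"turn": 0},{"fingers": 100,"delta_pos": [324,-372,5],"turn": 0},{"fingers": 100,"delta_pos": [350,-403,5],"turn": 0},{"fingers": 100,"delta_pos": [374,-432,5],"turn": 0},{"fingers": 100,"delta_pos": [374,-432,5],"turn": 0},{"fingers": 100,"delta_pos": [374,-432,5],"turn": 0},{"fingers": 100,"delta_pos": [374,-432,5],"turn": 0}])

```text
time_s: 3.77
position: [0.6222, 0.1414, 0.2062]
tcp_rot: [[0.399, -0.002, -0.917], [0.917, 0.001, 0.399], [-0.0, -1.0, 0.002]]
force: [0.4, 1.4, 0.0]
opening: 1.001
```

```bash
cat > w.py <<'E'
from h import *
import sys
name=sys.argv[1]; P=[float(v) for v in sys.argv[2:4]]
s=read_state(); im=capture("wrist"); i=camera_info("wrist")
f=200/np.tan(np.radians(i['fov_y']/2));M=i['tool_from_camera']
def wp(X):
    t=(X-s['position'])@s['tcp_rot']; c=(t-M[:3,3])@M[:3,:3]
    th=np.arctan2(np.hypot(c[:,0],c[:,1]),c[:,2]);ph=np.arctan2(c[:,1],c[:,0])
    return np.c_[i['cx']+f*th*np.cos(ph),i['cy']+f*th*np.sin(ph)]
o=im.copy()
for r,z in ((.029,.09),(.027,0)):
    cv2.polylines(o,[np.round(wp(ring(*P,r,z))).astype(np.int32)],True,(255,255,0),1)
cv2.imwrite(f'pics/{name}.png',o[:,:,::-1]); print(s['position'])
E
python3 w.py wb1 .623 .141
```

```text
[0.62224038 0.14140198 0.20617903]
```

View pics/wb1.png

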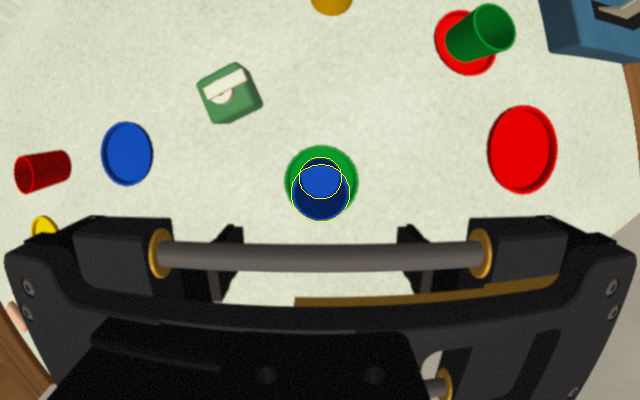

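The wrist view shows the blue tumbler exactly under the overlay, with its rim at (320,192), centred between the jaws. I'll go down.

jog_arm(steps=[{"fingers": 100,"delta_pos": [0,0,-25],"turn": 0},{"fingers": 100,"delta_pos": [0,0,-50],"turn": 0},{"fingers": 100,"delta_pos": [0,0,-75],"turn": 0},{"fingers": 100,"delta_pos": [0,0,-100],"turn": 0},{"fingers": 100,"delta_pos": [0,0,-125],"turn": 0},{"fingers": 100,"delta_pos": [0,0,-140],"turn": 0},{"fingers": 100,"delta_pos": [0,0,-146],"turn": 0},{"fingers": 100,"delta_pos": [0,0,-146],"turn": 0},{"fingers": 100,"delta_pos": [0,0,-146],"turn": 0},{"fingers": 60,"delta_pos": [0,0,-146],"turn": 0},{"fingers": 50,"delta_pos": [0,0,-146],"turn": 0},{"fingers": 50,"delta_pos": [0,0,-146],"turn": 0},{"fingers": 50,"delta_pos": [0,0,-146],"turn": 0},{"fingers": 50,"delta_pos": [0,0,-146],"turn": 0},{"fingers": 50,"delta_pos": [0,0,-146],"turn": 0},{"fingers": 50,"delta_pos": [0,0,-146],"turn": 0}])

```text
time_s: 5.15
position: [0.6233, 0.1412, 0.061]
tcp_rot: [[0.399, 0.001, -0.917], [0.917, 0.0, 0.399], [0.0, -1.0, -0.001]]
force: [-1.1, 0.5, 2.2]
opening: 0.646
```

jog_arm(steps=[{"fingers": 50,"delta_pos": [0,0,15],"turn": 0},{"fingers": 50,"delta_pos": [0,0,40],"turn": 0},{"fingers": 50,"delta_pos": [0,0,70],"turn": 0},{"fingers": 50,"delta_pos": [0,0,100],"turn": 0},{"fingers": 50,"delta_pos": [0,0,120],"turn": 0},{"fingers": 50,"delta_pos": [-8,-13,120],"turn": 0},{"fingers": 50,"delta_pos": [-23,-37,120],"turn": 0},{"fingers": 50,"delta_pos": [-38,-61,120],"turn": 0},{"fingers": 50,"delta_pos": [-53,-85,120],"turn": 0},{"fingers": 50,"delta_pos": [-68,-109,120],"turn": 0},{"fingers": 50,"delta_pos": [-83,-133,120],"turn": 0},{"fingers": 50,"delta_pos": [-98,-157,120],"turn": 0},{"fingers": 50,"delta_pos": [-113,-181,120],"turn": 0},{"fingers": 50,"delta_pos": [-128,-205,120],"turn": 0},{"fingers": 50,"delta_pos": [-140,-225,120],"turn": 0},{"fingers": 50,"delta_pos": [-148,-237,120],"turn": 0},{"fingers": 50,"delta_pos": [-148,-237,120],"turn": 0},{"fingers": 50,"delta_pos": [-148,-237,120],"turn": 0}])

```text
time_s: 6.65
position: [0.4746, -0.0961, 0.1804]
tcp_rot: [[0.401, -0.0, -0.916], [0.916, 0.001, 0.401], [0.0, -1.0, 0.001]]
force: [0.2, -0.1, -1.0]
opening: 0.651
```

```bash
python3 w.py wb2 .4755 -.096; python3 -c "
from h import *
for n in('top','side'):cv2.imwrite(f'pics/{n}2.png',capture(n)[:,:,::-1])"
```

```text
[ 0.47457849 -0.09612085  0.18043536]
```

View pics/wb2.png

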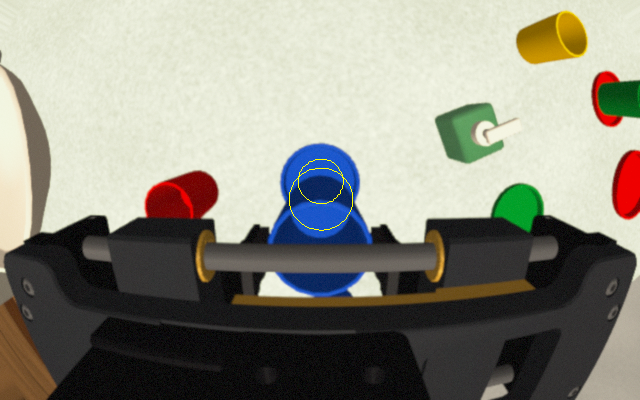

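View pics/side2.png

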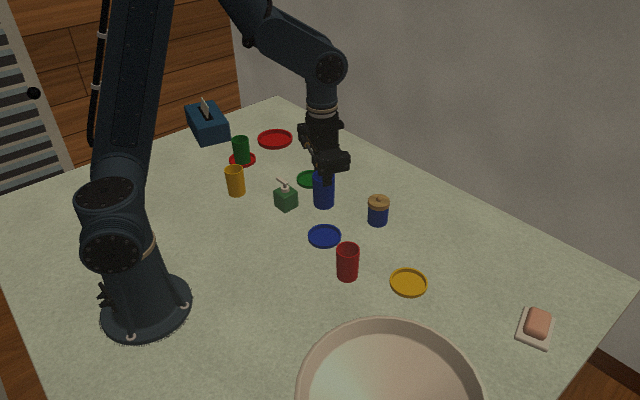

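The wrist view shows the blue tumbler held above the blue dish at (320,181), centred. Lowering.

jog_arm(steps=[{"fingers": 50,"delta_pos": [0,0,-20],"turn": 0},{"fingers": 50,"delta_pos": [0,0,-40],"turn": 0},{"fingers": 50,"delta_pos": [0,0,-60],"turn": 0},{"fingers": 50,"delta_pos": [0,0,-80],"turn": 0},{"fingers": 50,"delta_pos": [0,0,-95],"turn": 0},{"fingers": 50,"delta_pos": [0,0,-105],"turn": 0},{"fingers": 50,"delta_pos": [0,0,-111],"turn": 0},{"fingers": 50,"delta_pos": [0,0,-115],"turn": 0},{"fingers": 50,"delta_pos": [0,0,-117],"turn": 0},{"fingers": 50,"delta_pos": [0,0,-118],"turn": 0},{"fingers": 50,"delta_pos": [0,0,-119],"turn": 0},{"fingers": 50,"delta_pos": [0,0,-119],"turn": 0},{"fingers": 50,"delta_pos": [0,0,-119],"turn": 0}])

```text
time_s: 7.88
position: [0.4753, -0.0959, 0.062]
tcp_rot: [[0.398, 0.001, -0.917], [0.917, -0.0, 0.398], [-0.0, -1.0, -0.001]]
force: [-0.3, 0.0, -0.5]
opening: 0.645
```

jog_arm(steps=[{"fingers": 50,"delta_pos": [0,0,-0.5],"turn": 0},{"fingers": 50,"delta_pos": [0,0,-1],"turn": 0},{"fingers": 50,"delta_pos": [0,0,-1],"turn": 0}])

```text
time_s: 8.13
position: [0.4752, -0.0959, 0.0609]
tcp_rot: [[0.398, 0.001, -0.917], [0.917, -0.0, 0.398], [0.0, -1.0, -0.001]]
force: [-0.1, 0.4, 1.7]
opening: 0.645
```

```bash
python3 -c "
from h import *
for k in range(4):
  s=read_state();print(s['position'],s['force']);capture('side')"
```

```text
[ 0.47524461 -0.095887    0.06092773] [-0.05161792  0.39519286  1.66676294]
[ 0.47524157 -0.09589776  0.06090026] [-0.05784258 -0.20118151  2.70228694]
[ 0.47524059 -0.09588799  0.0609101 ] [0.17767011 0.34399762 1.89772171]
[ 0.47524872 -0.09587998  0.06092496] [ 0.11455318 -0.33642459  3.29310991]
```

The force shows contact at 2 to 3 N, so I'll release, rise and move to the green tumbler at about (.529,.392).

jog_arm(steps=[{"fingers": 75,"delta_pos": [0,0,0],"turn": 0},{"fingers": 100,"delta_pos": [0,0,0],"turn": 0},{"fingers": 100,"delta_pos": [0,0,0],"turn": 0},{"fingers": 100,"delta_pos": [0,0,0],"turn": 0},{"fingers": 100,"delta_pos": [0,0,0],"turn": 0},{"fingers": 100,"delta_pos": [0,0,20],"turn": 0},{"fingers": 100,"delta_pos": [0,0,50],"turn": 0},{"fingers": 100,"delta_pos": [0,0,85],"turn": 0},{"fingers": 100,"delta_pos": [0,0,120],"turn": 0},{"fingers": 100,"delta_pos": [0,0,145],"turn": 0},{"fingers": 100,"delta_pos": [0,0,145],"turn": 0}])

```text
time_s: 9.25
position: [0.4784, -0.0972, 0.2106]
tcp_rot: [[0.398, 0.01, -0.917], [0.917, -0.005, 0.398], [-0.0, -1.0, -0.011]]
force: [0.4, 0.8, -0.2]
opening: 1.001
```

jog_arm(steps=[{"fingers": 100,"delta_pos": [2,20,0],"turn": 0},{"fingers": 100,"delta_pos": [6,55,0],"turn": 0},{"fingers": 100,"delta_pos": [10,90,0],"turn": 0},{"fingers": 100,"delta_pos": [14,125,0],"turn": 0},{"fingers": 100,"delta_pos": [18,160,0],"turn": 0},{"fingers": 100,"delta_pos": [22,195,0],"turn": 0},{"fingers": 100,"delta_pos": [26,230,0],"turn": 0},{"fingers": 100,"delta_pos": [30,265,0],"turn": 0},{"fingers": 100,"delta_pos": [34,300,0],"turn": 0},{"fingers": 100,"delta_pos": [38,335,0],"turn": 0},{"fingers": 100,"delta_pos": [42,370,0],"turn": 0},{"fingers": 100,"delta_pos": [46,405,0],"turn": 0},{"fingers": 100,"delta_pos": [50,440,0],"turn": 0},{"fingers": 100,"delta_pos": [53,470,0],"turn": 0},{"fingers": 100,"delta_pos": [55,488,0],"turn": 0},{"fingers": 100,"delta_pos": [55,488,0],"turn": 0},{"fingers": 100,"delta_pos": [55,488,0],"turn": 0},{"fingers": 100,"delta_pos": [55,488,0],"turn": 0}])

```text
time_s: 10.75
position: [0.5292, 0.3911, 0.2043]
tcp_rot: [[0.398, -0.002, -0.917], [0.917, -0.002, 0.398], [-0.003, -1.0, 0.001]]
force: [0.5, 0.7, -0.7]
opening: 0.999
```

```bash
python3 w.py wg1 .530 .392; python3 -c "
from loc import *
ims={n:capture(n) for n in('top','side')}
for n in ims:cv2.imwrite(f'pics/{n}3.png',ims[n][:,:,::-1])
print(fit(dish,{'side':cm(ims['side'],'green','side',(.628,.14))},(.628,.14)),fit(dish,{'top':cm(ims['top'],'green','top',(.628,.14))},(.628,.14)))"
```

```text
[0.52918832 0.39112225 0.20433148]
(array([0.63299886, 0.14265474]), np.float64(0.35433207765864966)) (array([0.62712006, 0.14205774]), np.float64(0.20175980392156861))
```

View pics/wg1.png

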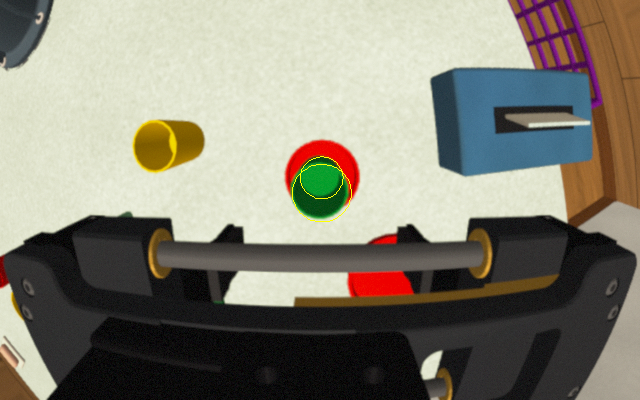

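View pics/top3.png

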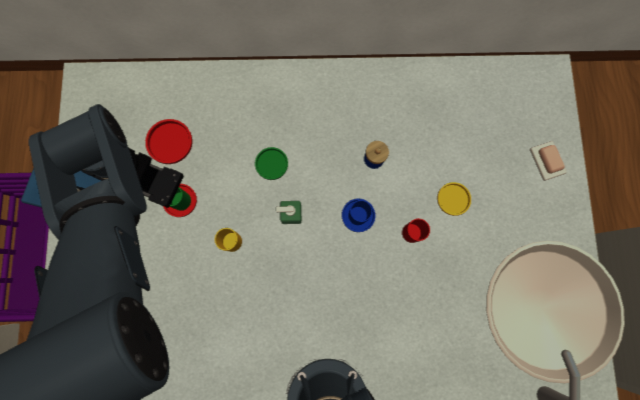

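The blue tumbler stands in its dish at (358,214) in the top view. The green tumbler is centred under the jaws at (320,190) in the wrist view. Going down to grip it.

jog_arm(steps=[{"fingers": 100,"delta_pos": [0,0,-25],"turn": 0},{"fingers": 100,"delta_pos": [0,0,-50],"turn": 0},{"fingers": 100,"delta_pos": [0,0,-75],"turn": 0},{"fingers": 100,"delta_pos": [0,0,-100],"turn": 0},{"fingers": 100,"delta_pos": [0,0,-125],"turn": 0},{"fingers": 100,"delta_pos": [0,0,-138],"turn": 0},{"fingers": 100,"delta_pos": [0,0,-144],"turn": 0},{"fingers": 100,"delta_pos": [0,0,-144],"turn": 0},{"fingers": 100,"delta_pos": [0,0,-144],"turn": 0},{"fingers": 60,"delta_pos": [0,0,-144],"turn": 0},{"fingers": 50,"delta_pos": [0,0,-144],"turn": 0},{"fingers": 50,"delta_pos": [0,0,-144],"turn": 0},{"fingers": 50,"delta_pos": [0,0,-144],"turn": 0},{"fingers": 50,"delta_pos": [0,0,-144],"turn": 0},{"fingers": 50,"delta_pos": [0,0,-144],"turn": 0},{"fingers": 50,"delta_pos": [0,0,-144],"turn": 0}])

```text
time_s: 12.23
position: [0.53, 0.3921, 0.062]
tcp_rot: [[0.398, 0.0, -0.917], [0.917, -0.0, 0.398], [-0.0, -1.0, -0.0]]
force: [-1.2, -2.0, 2.4]
opening: 0.653
```

To the green dish at (.628,.141), which is a shift of (+98, -251).

jog_arm(steps=[{"fingers": 50,"delta_pos": [0,0,15],"turn": 0},{"fingers": 50,"delta_pos": [0,0,40],"turn": 0},{"fingers": 50,"delta_pos": [0,0,70],"turn": 0},{"fingers": 50,"delta_pos": [0,0,100],"turn": 0},{"fingers": 50,"delta_pos": [0,0,120],"turn": 0},{"fingers": 50,"delta_pos": [5,-13,120],"turn": 0},{"fingers": 50,"delta_pos": [15,-39,120],"turn": 0},{"fingers": 50,"delta_pos": [25,-65,120],"turn": 0},{"fingers": 50,"delta_pos": [35,-91,120],"turn": 0},{"fingers": 50,"delta_pos": [45,-117,120],"turn": 0},{"fingers": 50,"delta_pos": [55,-143,120],"turn": 0},{"fingers": 50,"delta_pos": [65,-169,120],"turn": 0},{"fingers": 50,"delta_pos": [75,-195,120],"turn": 0},{"fingers": 50,"delta_pos": [85,-221,120],"turn": 0},{"fingers": 50,"delta_pos": [93,-241,120],"turn": 0},{"fingers": 50,"delta_pos": [98,-251,120],"turn": 0},{"fingers": 50,"delta_pos": [98,-251,120],"turn": 0},{"fingers": 50,"delta_pos": [98,-251,120],"turn": 0},{"fingers": 50,"delta_pos": [98,-251,120],"turn": 0}])

```text
time_s: 13.82
position: [0.6269, 0.1423, 0.1808]
tcp_rot: [[0.398, -0.002, -0.917], [0.917, 0.001, 0.398], [-0.0, -1.0, 0.002]]
force: [0.4, -0.3, -0.7]
opening: 0.655
```

```bash
python3 w.py wg2 .628 .141
```

```text
[0.62691987 0.14231744 0.18083638]
```

View pics/wg2.png

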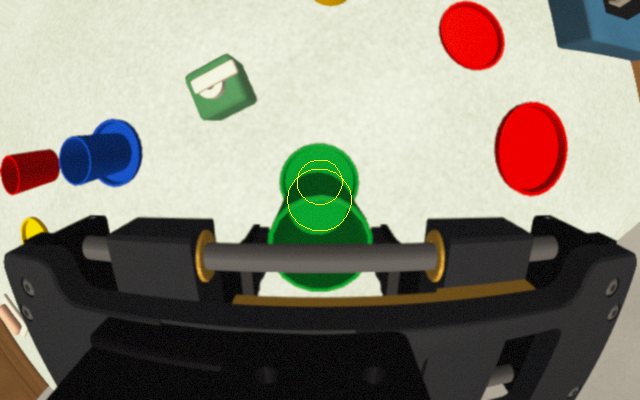

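The green tumbler is centred over the green dish at (319,181). Lowering.

jog_arm(steps=[{"fingers": 50,"delta_pos": [0,0,-20],"turn": 0},{"fingers": 50,"delta_pos": [0,0,-40],"turn": 0},{"fingers": 50,"delta_pos": [0,0,-60],"turn": 0},{"fingers": 50,"delta_pos": [0,0,-80],"turn": 0},{"fingers": 50,"delta_pos": [0,0,-95],"turn": 0},{"fingers": 50,"delta_pos": [0,0,-105],"turn": 0},{"fingers": 50,"delta_pos": [0,0,-111],"turn": 0},{"fingers": 50,"delta_pos": [0,0,-115],"turn": 0},{"fingers": 50,"delta_pos": [0,0,-117],"turn": 0},{"fingers": 50,"delta_pos": [0,0,-118],"turn": 0},{"fingers": 50,"delta_pos": [0,0,-119],"turn": 0},{"fingers": 50,"delta_pos": [0,0,-119.5],"turn": 0},{"fingers": 50,"delta_pos": [0,0,-119.5],"turn": 0},{"fingers": 50,"delta_pos": [0,0,-119.5],"turn": 0}])

```text
time_s: 15.03
position: [0.6283, 0.1412, 0.0625]
tcp_rot: [[0.399, 0.001, -0.917], [0.917, 0.0, 0.399], [0.0, -1.0, -0.001]]
force: [-0.3, 0.0, -1.8]
opening: 0.649
```

```bash
python3 -c "
from h import *
for k in range(3):
  s=read_state();print(s['position'],s['force']);capture('side')"
```

```text
[0.62828352 0.14115643 0.06253841] [-0.34981703  0.0222313  -1.82443751]
[0.62821479 0.14118174 0.06243448] [-0.16622682 -0.0701919  -0.21723829]
[0.62817933 0.14117756 0.06235726] [ 0.35795855 -0.40095216 -0.20178332]
```

jog_arm(steps=[{"fingers": 50,"delta_pos": [0,0,-0.5],"turn": 0},{"fingers": 50,"delta_pos": [0,0,-0.5],"turn": 0},{"fingers": 50,"delta_pos": [0,0,-0.5],"turn": 0}])

```text
time_s: 15.43
position: [0.6283, 0.1411, 0.062]
tcp_rot: [[0.398, 0.001, -0.917], [0.917, -0.0, 0.398], [0.0, -1.0, -0.001]]
force: [-0.4, -0.4, 1.2]
opening: 0.653
```

```bash
python3 -c "
from h import *
for k in range(3):
  s=read_state();print(s['position'],s['force']);capture('side')"
```

```text
[0.62829097 0.14112167 0.06197161] [-0.38456532 -0.38486742  1.16949137]
[0.62827444 0.14114762 0.06198392] [ 0.1123145  -0.51309941  1.70212986]
[0.62826312 0.14110509 0.06196603] [-0.3474834  -0.78170473  2.02743454]
```

In contact. Release, rise and go to the red tumbler.

jog_arm(steps=[{"fingers": 75,"delta_pos": [0,0,0],"turn": 0},{"fingers": 100,"delta_pos": [0,0,0],"turn": 0},{"fingers": 100,"delta_pos": [0,0,0],"turn": 0},{"fingers": 100,"delta_pos": [0,0,0],"turn": 0},{"fingers": 100,"delta_pos": [0,0,0],"turn": 0},{"fingers": 100,"delta_pos": [0,0,20],"turn": 0},{"fingers": 100,"delta_pos": [0,0,50],"turn": 0},{"fingers": 100,"delta_pos": [0,0,85],"turn": 0},{"fingers": 100,"delta_pos": [0,0,120],"turn": 0},{"fingers": 100,"delta_pos": [0,0,145],"turn": 0},{"fingers": 100,"delta_pos": [0,0,145],"turn": 0}])

```text
time_s: 16.5
position: [0.6321, 0.1417, 0.2134]
tcp_rot: [[0.398, 0.013, -0.917], [0.917, 0.001, 0.398], [0.006, -1.0, -0.012]]
force: [0.8, 1.6, -0.8]
opening: 0.997
```

jog_arm(steps=[{"fingers": 100,"delta_pos": [-12,-22,0],"turn": 0},{"fingers": 100,"delta_pos": [-29,-54,0],"turn": 0},{"fingers": 100,"delta_pos": [-46,-86,0],"turn": 0},{"fingers": 100,"delta_pos": [-63,-118,0],"turn": 0},{"fingers": 100,"delta_pos": [-80,-150,0],"turn": 0},{"fingers": 100,"delta_pos": [-97,-182,0],"turn": 0},{"fingers": 100,"delta_pos": [-114,-214,0],"turn": 0},{"fingers": 100,"delta_pos": [-131,-246,0],"turn": 0},{"fingers": 100,"delta_pos": [-148,-278,0],"turn": 0},{"fingers": 100,"delta_pos": [-165,-310,0],"turn": 0},{"fingers": 100,"delta_pos": [-182,-342,0],"turn": 0},{"fingers": 100,"delta_pos": [-195,-366,0],"turn": 0},{"fingers": 100,"delta_pos": [-203,-381,0],"turn": 0},{"fingers": 100,"delta_pos": [-203,-381,0],"turn": 0},{"fingers": 100,"delta_pos": [-203,-381,0],"turn": 0},{"fingers": 100,"delta_pos": [-203,-381,0],"turn": 0},{"fingers": 100,"delta_pos": [-203,-381,0],"turn": 0}])

```text
time_s: 17.92
position: [0.4252, -0.2385, 0.2063]
tcp_rot: [[0.397, -0.0, -0.918], [0.918, 0.001, 0.397], [0.001, -1.0, 0.001]]
force: [0.5, -0.3, -0.3]
opening: 1.0
```

```bash
python3 w.py wr1 .4255 -.240; python3 -c "
from loc import *
ims={n:capture(n) for n in('top','side')}
for n in ims:cv2.imwrite(f'pics/{n}4.png',ims[n][:,:,::-1])
for d in tip_of('red_dish','top')+tip_of('red_dish','side'):print(d)
for n in('top','side'):
  m=cm(ims[n],'red',n,(.53,.392))*(dish(n,.53,.393,.062)>0)
  print(n,fit(dish,{n:m},(.53,.393)), fit(dish,{n:m},(.53,.393,.047)))"
```

```text
[ 0.42522083 -0.23850959  0.20628834]
{'position': [0.6961, 0.4286, 0.0004], 'confidence': 0.82}
{'position': [0.5268, 0.3942, 0.0029], 'confidence': 0.67}
{'position': [0.7005, 0.4284, 0.0035], 'confidence': 0.57}
{'position': [0.5313, 0.391, 0.0012], 'confidence': 0.54}
top (array([0.52603584, 0.39498344]), np.float64(0.13269272388867245)) (array([0.52708774, 0.39499701, 0.04388102]), np.float64(0.037276544171752586))
side (array([0.53249606, 0.39737589]), np.float64(0.28805811481219)) (array([0.53285493, 0.39625504, 0.04207458]), np.float64(0.16308764469643278))
```

View pics/wr1.png

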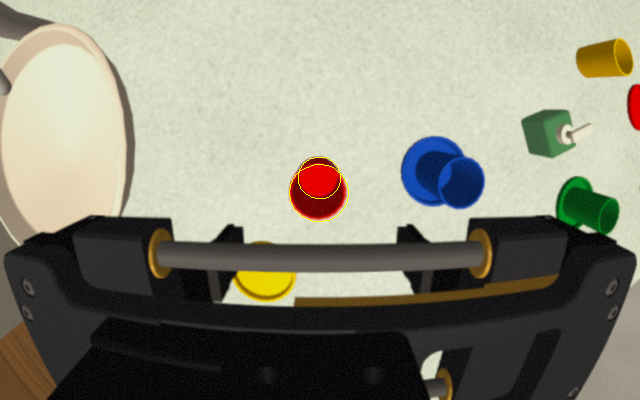

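View pics/top4.png

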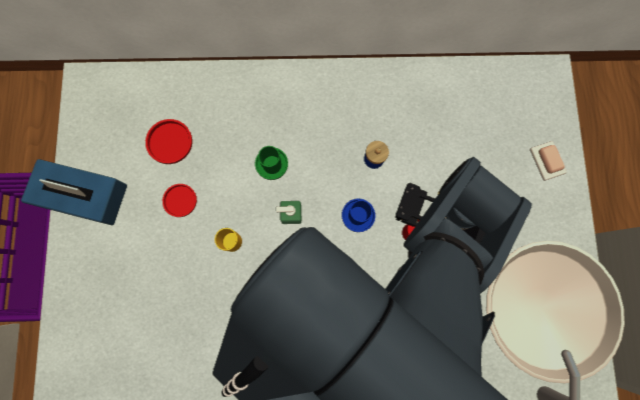

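The green tumbler stands in its dish at (272,160) in the top view. The red tumbler sits under the overlay at (319,190) in the wrist view. Going down.

jog_arm(steps=[{"fingers": 100,"delta_pos": [0,0,-25],"turn": 0},{"fingers": 100,"delta_pos": [0,-1,-50],"turn": 0},{"fingers": 100,"delta_pos": [0,-1,-75],"turn": 0},{"fingers": 100,"delta_pos": [0,-1,-100],"turn": 0},{"fingers": 100,"delta_pos": [0,-1,-125],"turn": 0},{"fingers": 100,"delta_pos": [0,-1,-140],"turn": 0},{"fingers": 100,"delta_pos": [0,-1,-145],"turn": 0},{"fingers": 100,"delta_pos": [0,-1,-145],"turn": 0},{"fingers": 100,"delta_pos": [0,-1,-145],"turn": 0},{"fingers": 60,"delta_pos": [0,-1,-145],"turn": 0},{"fingers": 50,"delta_pos": [0,-1,-145],"turn": 0},{"fingers": 50,"delta_pos": [0,-1,-145],"turn": 0},{"fingers": 50,"delta_pos": [0,-1,-145],"turn": 0},{"fingers": 50,"delta_pos": [0,-1,-145],"turn": 0},{"fingers": 50,"delta_pos": [0,-1,-145],"turn": 0},{"fingers": 50,"delta_pos": [0,-1,-145],"turn": 0},{"fingers": 50,"delta_pos": [0,-1,-145],"turn": 0}])

```text
time_s: 19.58
position: [0.4251, -0.241, 0.0619]
tcp_rot: [[0.399, 0.0, -0.917], [0.917, -0.0, 0.399], [-0.0, -1.0, -0.001]]
force: [-0.6, 0.5, 3.8]
opening: 0.643
```

jog_arm(steps=[{"fingers": 50,"delta_pos": [0,0,15],"turn": 0},{"fingers": 50,"delta_pos": [0,0,40],"turn": 0},{"fingers": 50,"delta_pos": [0,0,70],"turn": 0},{"fingers": 50,"delta_pos": [0,0,100],"turn": 0},{"fingers": 50,"delta_pos": [0,0,120],"turn": 0},{"fingers": 50,"delta_pos": [2,12,130],"turn": 0},{"fingers": 50,"delta_pos": [6,37,130],"turn": 0},{"fingers": 50,"delta_pos": [11,65,130],"turn": 0},{"fingers": 50,"delta_pos": [15,93,130],"turn": 0},{"fingers": 50,"delta_pos": [20,121,130],"turn": 0},{"fingers": 50,"delta_pos": [24,149,130],"turn": 0},{"fingers": 50,"delta_pos": [29,177,130],"turn": 0},{"fingers": 50,"delta_pos": [34,205,130],"turn": 0},{"fingers": 50,"delta_pos": [38,233,130],"turn": 0},{"fingers": 50,"delta_pos": [43,261,130],"turn": 0},{"fingers": 50,"delta_pos": [47,289,130],"turn": 0},{"fingers": 50,"delta_pos": [50,307,130],"turn": 0},{"fingers": 50,"delta_pos": [52,315,130],"turn": 0},{"fingers": 50,"delta_pos": [52,315,130],"turn": 0}])

```text
time_s: 21.17
position: [0.4761, 0.0762, 0.1907]
tcp_rot: [[0.396, -0.002, -0.918], [0.918, 0.0, 0.396], [-0.0, -1.0, 0.002]]
force: [0.8, 0.0, -1.3]
opening: 0.643
```

jog_arm(steps=[{"fingers": 50,"delta_pos": [2,12,0],"turn": 0},{"fingers": 50,"delta_pos": [6,37,0],"turn": 0},{"fingers": 50,"delta_pos": [11,65,0],"turn": 0},{"fingers": 50,"delta_pos": [15,93,0],"turn": 0},{"fingers": 50,"delta_pos": [20,121,0],"turn": 0},{"fingers": 50,"delta_pos": [24,149,0],"turn": 0},{"fingers": 50,"delta_pos": [29,177,0],"turn": 0},{"fingers": 50,"delta_pos": [34,205,0],"turn": 0},{"fingers": 50,"delta_pos": [38,233,0],"turn": 0},{"fingers": 50,"delta_pos": [43,261,0],"turn": 0},{"fingers": 50,"delta_pos": [47,289,0],"turn": 0},{"fingers": 50,"delta_pos": [51,310,0],"turn": 0},{"fingers": 50,"delta_pos": [52,320,0],"turn": 0},{"fingers": 50,"delta_pos": [52,320,0],"turn": 0},{"fingers": 50,"delta_pos": [52,320,0],"turn": 0},{"fingers": 50,"delta_pos": [52,320,0],"turn": 0}])

```text
time_s: 22.5
position: [0.5286, 0.3922, 0.191]
tcp_rot: [[0.4, -0.002, -0.917], [0.917, -0.002, 0.4], [-0.002, -1.0, 0.001]]
force: [0.1, -0.1, -1.4]
opening: 0.639
```

```bash
python3 w.py wr2 .529 .394
```

```text
[0.52862663 0.39219607 0.19104914]
```

View pics/wr2.png

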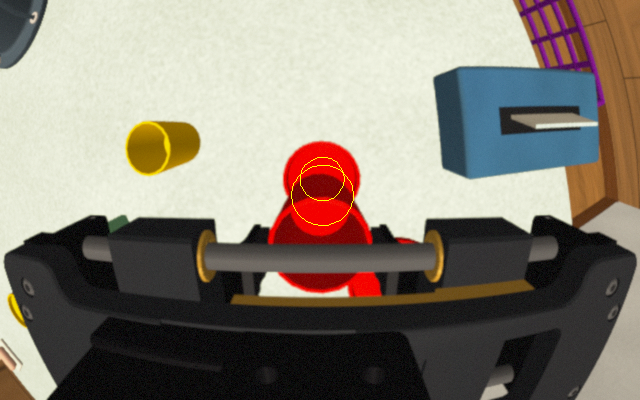

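The red tumbler is centred over the small red dish at (322,179). Lowering.

jog_arm(steps=[{"fingers": 50,"delta_pos": [0,0,-20],"turn": 0},{"fingers": 50,"delta_pos": [0,0,-40],"turn": 0},{"fingers": 50,"delta_pos": [0,0,-60],"turn": 0},{"fingers": 50,"delta_pos": [0,0,-80],"turn": 0},{"fingers": 50,"delta_pos": [0,0,-100],"turn": 0},{"fingers": 50,"delta_pos": [0,0,-113],"turn": 0},{"fingers": 50,"delta_pos": [0,0,-120],"turn": 0},{"fingers": 50,"delta_pos": [0,0,-124],"turn": 0},{"fingers": 50,"delta_pos": [0,0,-127],"turn": 0},{"fingers": 50,"delta_pos": [0,0,-128],"turn": 0},{"fingers": 50,"delta_pos": [0,0,-129],"turn": 0},{"fingers": 50,"delta_pos": [0,0,-129.5],"turn": 0},{"fingers": 50,"delta_pos": [0,0,-130],"turn": 0},{"fingers": 50,"delta_pos": [0,0,-130],"turn": 0},{"fingers": 50,"delta_pos": [0,0,-130],"turn": 0}])

```text
time_s: 23.8
position: [0.5292, 0.3944, 0.062]
tcp_rot: [[0.398, 0.001, -0.917], [0.917, 0.0, 0.398], [0.001, -1.0, -0.0]]
force: [0.1, -1.0, -0.6]
opening: 0.648
```

```bash
python3 -c "
from h import *
for k in range(4):
  s=read_state();print(s['position'],s['force']);capture('side')"
```

```text
[0.52916287 0.39441611 0.0619699 ] [ 0.05687254 -0.99589264 -0.57970857]
[0.52918239 0.39441635 0.06199102] [ 0.20393287 -0.02786739  0.18112738]
[0.52919663 0.39442268 0.06199772] [-0.77102299 -0.34657395 -0.04471851]
[0.52916962 0.39440274 0.06196786] [-0.34415999  0.23801913  0.31382594]
```

jog_arm(steps=[{"fingers": 50,"delta_pos": [0,0,-0.5],"turn": 0},{"fingers": 50,"delta_pos": [0,0,-0.5],"turn": 0},{"fingers": 50,"delta_pos": [0,0,-0.5],"turn": 0}])

```text
time_s: 24.25
position: [0.5292, 0.3944, 0.0619]
tcp_rot: [[0.398, 0.001, -0.917], [0.917, 0.0, 0.398], [0.001, -1.0, -0.0]]
force: [-1.5, -0.3, 5.4]
opening: 0.645
```

```bash
python3 -c "
from h import *
for k in range(4):
  s=read_state();print(s['position'],s['force']);capture('side')"
```

```text
[0.52919948 0.39443128 0.06192535] [-1.4889379  -0.2572095   5.35889164]
[0.52920827 0.39440509 0.06191437] [-2.18321654 -0.96199163  5.2194765 ]
[0.52918113 0.39441299 0.06191115] [-1.3244519   0.11736471  4.62497869]
[0.52920141 0.39441964 0.06193695] [-0.80846615  0.17358583  6.09734147]
```

In contact. Release, rise and go to the yellow tumbler at about (.4125,.247).

jog_arm(steps=[{"fingers": 75,"delta_pos": [0,0,0],"turn": 0},{"fingers": 100,"delta_pos": [0,0,0],"turn": 0},{"fingers": 100,"delta_pos": [0,0,0],"turn": 0},{"fingers": 100,"delta_pos": [0,0,0],"turn": 0},{"fingers": 100,"delta_pos": [0,0,0],"turn": 0},{"fingers": 100,"delta_pos": [0,0,20],"turn": 0},{"fingers": 100,"delta_pos": [0,0,50],"turn": 0},{"fingers": 100,"delta_pos": [0,0,85],"turn": 0},{"fingers": 100,"delta_pos": [0,0,120],"turn": 0},{"fingers": 100,"delta_pos": [0,0,145],"turn": 0},{"fingers": 100,"delta_pos": [0,0,145],"turn": 0}])

```text
time_s: 25.37
position: [0.5327, 0.3963, 0.213]
tcp_rot: [[0.398, 0.012, -0.917], [0.917, 0.006, 0.398], [0.01, -1.0, -0.008]]
force: [1.2, -0.1, 1.8]
opening: 0.996
```

jog_arm(steps=[{"fingers": 100,"delta_pos": [-10,-13,0],"turn": 0},{"fingers": 100,"delta_pos": [-28,-35,0],"turn": 0},{"fingers": 100,"delta_pos": [-46,-58,0],"turn": 0},{"fingers": 100,"delta_pos": [-64,-80,0],"turn": 0},{"fingers": 100,"delta_pos": [-82,-103,0],"turn": 0},{"fingers": 100,"delta_pos": [-100,-126,0],"turn": 0},{"fingers": 100,"delta_pos": [-112,-141,0],"turn": 0},{"fingers": 100,"delta_pos": [-117,-147,0],"turn": 0},{"fingers": 100,"delta_pos": [-117,-147,0],"turn": 0},{"fingers": 100,"delta_pos": [-117,-147,0],"turn": 0},{"fingers": 100,"delta_pos": [-117,-147,0],"turn": 0},{"fingers": 100,"delta_pos": [-117,-147,0],"turn": 0}])

```text
time_s: 26.37
position: [0.4133, 0.2481, 0.206]
tcp_rot: [[0.398, 0.001, -0.917], [0.917, 0.001, 0.398], [0.001, -1.0, -0.001]]
force: [-1.0, -0.3, -0.5]
opening: 0.994
```

```bash
python3 w.py wy1 .4125 .2475
```

```text
[0.41326602 0.24814033 0.20604036]
```

View pics/wy1.png

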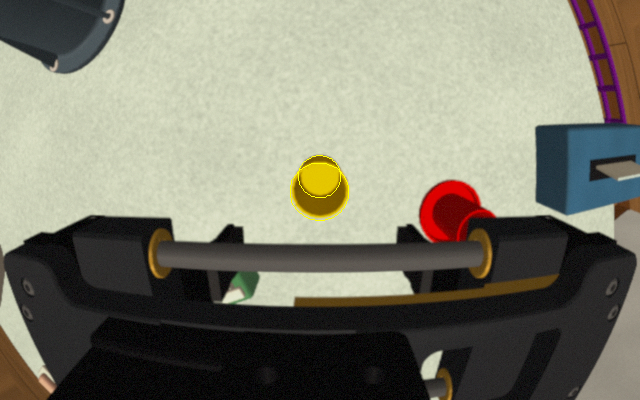

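The yellow tumbler is centred at (320,188), and the red one stands in its dish at (455,215). Going down.

jog_arm(steps=[{"fingers": 100,"delta_pos": [0,0,-25],"turn": 0},{"fingers": 100,"delta_pos": [0,0,-50],"turn": 0},{"fingers": 100,"delta_pos": [0,0,-75],"turn": 0},{"fingers": 100,"delta_pos": [0,0,-100],"turn": 0},{"fingers": 100,"delta_pos": [0,0,-125],"turn": 0},{"fingers": 100,"delta_pos": [0,0,-140],"turn": 0},{"fingers": 100,"delta_pos": [0,0,-145],"turn": 0},{"fingers": 100,"delta_pos": [0,0,-145],"turn": 0},{"fingers": 100,"delta_pos": [0,0,-145],"turn": 0},{"fingers": 60,"delta_pos": [0,0,-145],"turn": 0},{"fingers": 50,"delta_pos": [0,0,-145],"turn": 0},{"fingers": 50,"delta_pos": [0,0,-145],"turn": 0},{"fingers": 50,"delta_pos": [0,0,-145],"turn": 0},{"fingers": 50,"delta_pos": [0,0,-145],"turn": 0},{"fingers": 50,"delta_pos": [0,0,-145],"turn": 0},{"fingers": 50,"delta_pos": [0,0,-145],"turn": 0},{"fingers": 50,"delta_pos": [0,0,-145],"turn": 0}])

```text
time_s: 27.83
position: [0.4124, 0.2474, 0.0614]
tcp_rot: [[0.398, 0.001, -0.917], [0.917, 0.0, 0.398], [0.001, -1.0, -0.001]]
force: [0.4, 1.6, 4.0]
opening: 0.645
```

jog_arm(steps=[{"fingers": 50,"delta_pos": [0,0,15],"turn": 0},{"fingers": 50,"delta_pos": [0,0,40],"turn": 0},{"fingers": 50,"delta_pos": [0,0,70],"turn": 0},{"fingers": 50,"delta_pos": [0,0,100],"turn": 0},{"fingers": 50,"delta_pos": [0,0,120],"turn": 0},{"fingers": 50,"delta_pos": [2,-12,130],"turn": 0},{"fingers": 50,"delta_pos": [6,-37,130],"turn": 0},{"fingers": 50,"delta_pos": [11,-65,130],"turn": 0},{"fingers": 50,"delta_pos": [15,-93,130],"turn": 0},{"fingers": 50,"delta_pos": [20,-121,130],"turn": 0},{"fingers": 50,"delta_pos": [24,-149,130],"turn": 0},{"fingers": 50,"delta_pos": [29,-177,130],"turn": 0},{"fingers": 50,"delta_pos": [34,-205,130],"turn": 0},{"fingers": 50,"delta_pos": [38,-233,130],"turn": 0},{"fingers": 50,"delta_pos": [43,-261,130],"turn": 0},{"fingers": 50,"delta_pos": [47,-289,130],"turn": 0},{"fingers": 50,"delta_pos": [50,-303,130],"turn": 0},{"fingers": 50,"delta_pos": [52,-311,130],"turn": 0},{"fingers": 50,"delta_pos": [52,-311,130],"turn": 0}])

```text
time_s: 29.42
position: [0.4643, -0.0652, 0.1908]
tcp_rot: [[0.401, -0.0, -0.916], [0.916, -0.0, 0.401], [-0.0, -1.0, -0.0]]
force: [0.7, 1.3, 0.6]
opening: 0.645
```

jog_arm(steps=[{"fingers": 50,"delta_pos": [2,-12,0],"turn": 0},{"fingers": 50,"delta_pos": [6,-37,0],"turn": 0},{"fingers": 50,"delta_pos": [11,-65,0],"turn": 0},{"fingers": 50,"delta_pos": [15,-93,0],"turn": 0},{"fingers": 50,"delta_pos": [20,-121,0],"turn": 0},{"fingers": 50,"delta_pos": [24,-149,0],"turn": 0},{"fingers": 50,"delta_pos": [29,-177,0],"turn": 0},{"fingers": 50,"delta_pos": [34,-205,0],"turn": 0},{"fingers": 50,"delta_pos": [38,-233,0],"turn": 0},{"fingers": 50,"delta_pos": [43,-261,0],"turn": 0},{"fingers": 50,"delta_pos": [48,-285,0],"turn": 0},{"fingers": 50,"delta_pos": [51,-296,0],"turn": 0},{"fingers": 50,"delta_pos": [52,-300,0],"turn": 0},{"fingers": 50,"delta_pos": [52,-300,0],"turn": 0},{"fingers": 50,"delta_pos": [52,-300,0],"turn": 0},{"fingers": 50,"delta_pos": [52,-300,0],"turn": 0}])

```text
time_s: 30.75
position: [0.5156, -0.3616, 0.1909]
tcp_rot: [[0.397, -0.001, -0.918], [0.918, 0.002, 0.397], [0.001, -1.0, 0.002]]
force: [0.2, -0.6, -1.7]
opening: 0.646
```

```bash
python3 w.py wy2 .516 -.364
```

```text
[ 0.51564108 -0.36160676  0.1908912 ]
```

View pics/wy2.png

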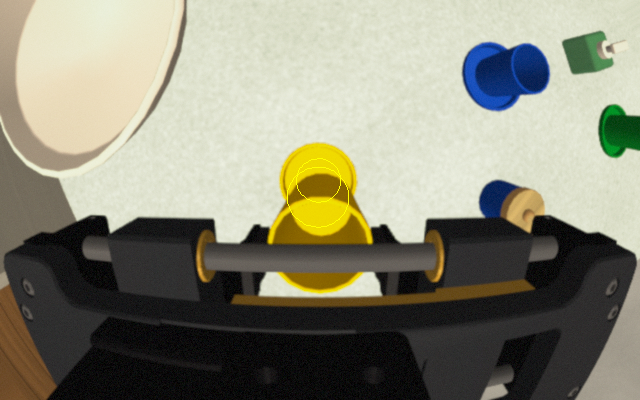

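The yellow tumbler is over the yellow dish at (318,181). Lowering.

jog_arm(steps=[{"fingers": 50,"delta_pos": [0,0,-20],"turn": 0},{"fingers": 50,"delta_pos": [0,0,-40],"turn": 0},{"fingers": 50,"delta_pos": [0,0,-60],"turn": 0},{"fingers": 50,"delta_pos": [0,0,-80],"turn": 0},{"fingers": 50,"delta_pos": [0,0,-100],"turn": 0},{"fingers": 50,"delta_pos": [0,0,-113],"turn": 0},{"fingers": 50,"delta_pos": [0,0,-120],"turn": 0},{"fingers": 50,"delta_pos": [0,0,-124],"turn": 0},{"fingers": 50,"delta_pos": [0,0,-127],"turn": 0},{"fingers": 50,"delta_pos": [0,0,-128],"turn": 0},{"fingers": 50,"delta_pos": [0,0,-129],"turn": 0},{"fingers": 50,"delta_pos": [0,0,-129.5],"turn": 0},{"fingers": 50,"delta_pos": [0,0,-130],"turn": 0},{"fingers": 50,"delta_pos": [0,0,-130],"turn": 0},{"fingers": 50,"delta_pos": [0,0,-130.5],"turn": 0},{"fingers": 50,"delta_pos": [0,0,-130.5],"turn": 0}])

```text
time_s: 32.13
position: [0.5164, -0.3641, 0.0615]
tcp_rot: [[0.398, 0.001, -0.917], [0.917, -0.001, 0.398], [-0.0, -1.0, -0.001]]
force: [0.3, 0.6, 3.2]
opening: 0.65
```

```bash
python3 -c "
from h import *
for k in range(4):
  s=read_state();print(s['position'],s['force']);capture('side')"
```

```text
[ 0.51643482 -0.36412034  0.06145697] [0.32263597 0.58324404 3.2087209 ]
[ 0.51644304 -0.36412447  0.06143441] [0.23062979 0.99212972 3.57950465]
[ 0.51645962 -0.3640972   0.06141237] [-0.46235966  0.45980858  5.35242724]
[ 0.51645274 -0.36407732  0.06140987] [0.47302665 0.5606585  5.70358263]
```

In contact. Release, rise clear, and move the arm back out of the top view.

jog_arm(steps=[{"fingers": 75,"delta_pos": [0,0,0],"turn": 0},{"fingers": 100,"delta_pos": [0,0,0],"turn": 0},{"fingers": 100,"delta_pos": [0,0,0],"turn": 0},{"fingers": 100,"delta_pos": [0,0,0],"turn": 0},{"fingers": 100,"delta_pos": [0,0,0],"turn": 0},{"fingers": 100,"delta_pos": [0,0,20],"turn": 0},{"fingers": 100,"delta_pos": [0,0,50],"turn": 0},{"fingers": 100,"delta_pos": [0,0,85],"turn": 0},{"fingers": 100,"delta_pos": [0,0,120],"turn": 0},{"fingers": 100,"delta_pos": [0,0,150],"turn": 0},{"fingers": 100,"delta_pos": [0,0,180],"turn": 0},{"fingers": 100,"delta_pos": [-25,-25,190],"turn": 0},{"fingers": 100,"delta_pos": [-50,-50,190],"turn": 0},{"fingers": 100,"delta_pos": [-75,-75,190],"turn": 0},{"fingers": 100,"delta_pos": [-100,-100,190],"turn": 0},{"fingers": 100,"delta_pos": [-120,-120,190],"turn": 0},{"fingers": 100,"delta_pos": [-120,-120,190],"turn": 0},{"fingers": 100,"delta_pos": [-120,-120,190],"turn": 0},{"fingers": 100,"delta_pos": [-120,-120,190],"turn": 0}])

```text
time_s: 33.92
position: [0.396, -0.4832, 0.2502]
tcp_rot: [[0.399, 0.0, -0.917], [0.917, 0.001, 0.399], [0.001, -1.0, 0.0]]
force: [-0.0, 0.5, -0.2]
opening: 0.999
```

```bash
python3 -c "
from loc import *
ims={n:capture(n) for n in('top','side')}
for n in ims:cv2.imwrite(f'pics/{n}5.png',ims[n][:,:,::-1])
c=cv2.resize(ims['top'][120:250,150:480],None,fx=2.4,fy=2.4,interpolation=cv2.INTER_CUBIC);cv2.imwrite('pics/top5c.png',c[:,:,::-1])
for t in('red','yellow','green','blue'):
  for k in('tumbler','dish'):
    print(t,k,[(n,np.round(d['position'],3).tolist(),d['confidence']) for n in ims for d in tip_of(t+'_'+k,n)])
print(tip_of('jar','top')[:1],tip_of('dispenser','top')[:1])"
```

```text
red tumbler [('top', [0.532, 0.39, 0.0], 0.83), ('top', [0.519, -0.364, 0.0], 0.37), ('side', [0.532, 0.4, -0.002], 0.63)]
red dish [('top', [0.529, 0.394, 0.002], 0.78), ('top', [0.698, 0.429, 0.001], 0.61), ('side', [0.698, 0.431, 0.003], 0.96), ('side', [0.53, 0.393, -0.005], 0.51), ('side', [0.52, -0.363, 0.003], 0.18)]
yellow tumbler [('top', [0.514, -0.36, -0.005], 0.77), ('side', [0.518, -0.362, 0.001], 0.8)]
yellow dish [('top', [0.517, -0.362, 0.001], 0.6), ('side', [0.519, -0.364, -0.001], 0.67), ('side', [0.53, 0.396, -0.004], 0.53)]
green tumbler [('top', [0.627, 0.14, -0.0], 0.66), ('side', [0.632, 0.142, 0.004], 0.73)]
green dish [('top', [0.63, 0.138, 0.004], 0.78), ('side', [0.63, 0.142, 0.002], 0.69)]
blue tumbler [('top', [0.475, -0.096, -0.002], 0.93), ('side', [0.481, -0.096, 0.001], 0.68), ('side', [0.529, 0.393, 0.003], 0.4), ('side', [0.52, -0.363, 0.002], 0.34)]
blue dish [('side', [0.474, -0.092, 0.005], 0.87), ('side', [0.528, 0.392, 0.001], 0.34)]
[{'position': [0.636, -0.1488, 0.0026], 'confidence': 0.69}] [{'position': [0.4848, 0.0911, -0.0007], 'confidence': 0.56}]
```

View pics/top5c.png

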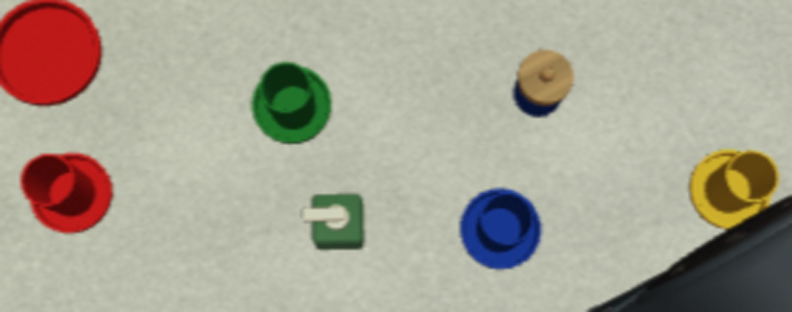

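View pics/side5.png

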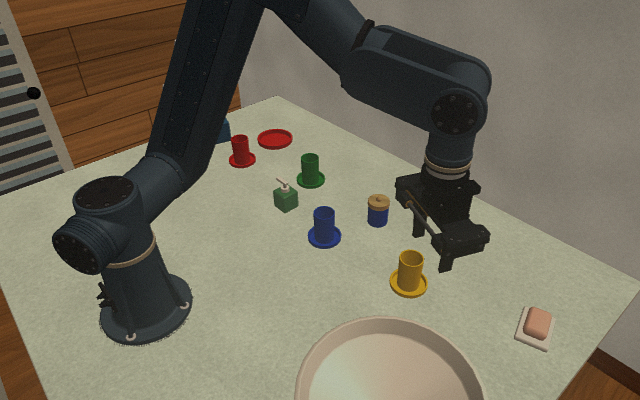

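All four tumblers stand upright in their own dishes: in the side view red is at (241,150), green at (310,170), blue at (324,227) and yellow at (409,272). The jar and dispenser have not moved, and the gripper is clear.

```bash
python3 -c "
from rig import *
print(hand_in())"
```

```text
the job is handed in; nothing more can be done
None
```

All four tumblers now stand upright in the dish of their own colour, and the job is handed in at about 35 s of the 112 s allowed. I moved blue, then green, red and yellow. Each was lowered until the force showed light contact (about 2–6 N) before I let go. The red one went into the smaller of the two red dishes.

- **Placement:** in the last top and side pictures every tumbler was flat inside its rim. The networks' tumbler and dish positions mostly agreed within 5 mm. The largest gap was 7 mm, for red in the side view and blue between the two views. The room for error inside a dish is 14.5 mm.
- **Jar and dispenser:** both were standing where they began, within the accuracy of the network positions.
- **Disagreements:** the networks gave some low-confidence wrong-colour reports, and the blue dish was not found in the last top view. The pictures contradict the first and cover the second.

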